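Seal a crimp vial in a locking bench clamp, then release it

ROBOT

A 6-joint arm with a two-finger parallel gripper is mounted at the origin on a cart in front of the work surface, level with it; the furniture and walls round the work are solid. World frame = base frame: x ahead of the robot, y to its left, z up, the work surface at z = 0. Lengths are in m, angles in rad, forces in N, time in s.
With the tool pointing down it reaches from about 0.375 to 0.9 m from the base axis. Payload 3.1 kg.
Tool frame: the origin (TCP) lies midway between the tips of the shut fingers; the grasp point (between the pads) lies 19 mm behind it (manip.grasp_offset is the distance from the TCP to the grasp point, in m); z points along the fingers, y is the line along which they close (so a half turn about z gives the same grasp; the last joint's range is limited). The gripper opens to 85 mm and grips with 20 to 120 N. Pads are 22 mm wide; open, the fingers measure 114 mm over their backs; the gripper's body (76 mm by 85 mm) begins 54 mm behind the grasp point. The pads swing forward as they close: fully open they stand 13 mm farther back than shut.
Start: joints at [0.985, 0.527, 1.433, -0, 1.181, -0.178], TCP at [0.248, 0.574, 0.231] pointing down, gripper open.
Joint ranges: [-3.08, 3.08], [-0.75, 2.2], [0.22, 2.44], [-1.43, 4.57], [0, 2.65], [-2.85, 2.85]. Speed limits (rad/s): [2.79, 2.79, 3.14, 3.14, 3.14, 3.14].

INTERFACE

Orientations are given as a unit quaternion [x, y, z, w].
In Python, from station import sensors, cams, order, manip gives the robot as it stands.
- The arm moves only by the tool move_arm, never from a script. Its argument "targets" is a list of rows, each an object of numbers: "dx", "dy", "dz": the shift along the world's x, y, z normalised to -1 to 1, where 1 is 25 mm; "rx", "ry", "rz": the turn, a rotation vector about the world's x, y, z normalised to -1 to 1, where 1 is 30 degrees. A call has exactly 10 rows; each row shifts and turns the commanded pose from where the row before left it; what a row does not reach is not made up. A row lasts 1/8 s, in which the tool goes at most 62.5 mm and 10.7 degrees, less where a joint would pass 70% of its speed; a pose out of reach is approached as far as the arm can. A call with a number of a shift or a turn outside -1 to 1 is refused whole. A call with a gripper value outside its range is refused whole. "claw" is the opening in per cent of the stroke, from 0 (shut) to 100 (fully open), set as the call begins (left out, the last holds). The fingers move at their own pace and stop on an object; "newtons" is the grip in N (left out, the last holds). Time passes only in rows, so rows that do not move let the fingers close, or fill a call up. It gives the time, the measured TCP pose, the force, the opening and the grip force at its end, in the units of the state.
- sensors.sense(): the state, without advancing time (a new reading comes with each control period).
- cams.snapshot(name): name is "scene" or "top"; returns the picture (420x560x3 uint8, red, green, blue); there is no depth.
- cams.camera_model(name): a dict with "fx", "fy", "cx", "cy" (pixels), "distortion" ([k1, k2, p1, p2, k3] as OpenCV has them; the pictures are not rectified), "extrinsics" (4x4, takes a point from world to camera coordinates). Camera axes: x right, y down, z forward; pixel columns grow to the right and rows downward; lengths in m; the calibration is good to about 2 mm. A picture is of the moment at which its call begins. camera_model takes no time and is no camera call.
- order.sign_off(): hands the job in; it is judged then, once.
The state is a dict: "t": time; "q": joint angles; "qd": joint speeds; "tau": joint torques, N m; "tcp_pos": TCP position; "tool_rot": TCP orientation; "force": force on the tool from outside, world axes, zero at the start; "ft_torque": the same for the moment, N m; "finger_gap": opening from 0.0 (shut) to 1.0 (fully open); "gripper_force": force on a finger pad.
Only numpy, scipy, OpenCV 4.12 (cv2) and the standard library are available. Lean on these libraries where they do the work, as an engineer would, in place of code of your own. Each camera call takes 0.05 s, during which the arm holds its last target. There are 200 camera calls.

TASK

Seal the small glass vial that lies in the bench clamp: squeeze the clamp's two handles together, gently, until they snap past centre and the jaw has pressed the cap fully home, then take your hand off and leave the clamp locked by itself for at least two seconds. After that open the clamp by pulling its release lever, so that the handle springs back fully open and the sealed vial stays lying in its cradle. Work the handles and lever with no more force than they need, do not push the stand along on its mat or touch the vial or the jaw, and leave the other things on the bench where they are.

Things in the scene. Friction and masses are not known exactly. Their poses are not given: they have to be found in the camera images.
- clamp: Steel locking C-clamp pliers, 235 mm long, lying on their side 75 mm above the bench on a grey stand that only rests on a rubber mat: a net sideways push (y) over 9 N slides it. Origin: on the bench under the jaw pivot, z up. C jaws and vial reach to x +65 mm, the jaw to y +65 mm; the handles run to -x, the fixed one at -y, the moving one at +y. Top z 95 mm. Only bench lies under the handles behind x -63 mm.
- mat: Thin black rubber mat, 135 x 130 x 2 mm, fixed to the bench; the clamp's stand rests on it. Its frame coincides with the clamp's at the start. Keep clear on the way: a glass evaporator stands beyond the clamp's right at world x 0.55 to 0.69, y 0.10 to 0.30 m, a bath (y -0.3 to 0) and a pump (y under -0.33) begin at x 0.42; in front of x 0.42 it is free.
- squeeze_fixed (a point): Squeeze point on the outer (clamp -y) face of the fixed handle, at clamp (-101, -20, 75) mm. Axes as the clamp's. Closing moves only the other handle, so the middle of the pair shifts about 14 mm towards clamp -y while a hand squeezes.
- fixed_handle: The fixed handle, rigid on the stand: straight steel channel, 14 mm wide and 20 mm high, at clamp x -122 to -10, y -20 to -6, z 65 to 85 mm. Its origin is the clamp's.
- squeeze_moving (a point): Squeeze point on the outer face of the moving handle (bar 12 mm wide, 18 mm high, z 66 to 84 mm), 55 mm from its hinge, which is upright at clamp (-46, 18) mm; the tail is 96 mm from the hinge. It is 63 mm from squeeze_fixed across the clamp (y) when open, 34 mm when closed, then at clamp (-101, 14, 75) mm.
- handle (a joint): Angle of the moving handle: 0 = fully open, 0.54 rad = closed against its stop and locked. A spring pushes it open up to dead centre at 0.42 rad and shut beyond. Squeezing at the squeeze points takes up to about 14 N, falling to nothing at 0.42, after which it snaps shut by itself; locked, it takes about 6 N there to open.
- release_tab (a point): Centre of the release lever's thumb tab: upright dark steel, 24 mm long (clamp x), 9 mm thick (y), 26 mm high (z 66 to 92 mm), standing free behind the fixed handle's tail, at clamp (-160, -13, 79) mm at rest. Pull or push it towards clamp -y. Free air all round it; the moving handle ends at clamp x -142 mm.
- release (a joint): Release lever: 0 = at rest, 0.40 rad = its stop; turns counter-clockwise from above about an upright pivot at clamp (-118, -13) mm, 42 mm from the tab's centre. With the clamp locked it moves freely for 0.04 rad, then pushes the moving handle open with up to about 6 N at the tab; at about 0.32 rad the handle passes centre and springs open. Let go, it returns to 0.
- vial: Loose glass vial 22 mm in diameter, lying on its side in a V cradle between the jaws, axis level along clamp y, foot (its origin) against the anvil at clamp (45, -20, 75) mm, its +y axis pointing to the cap and the moving jaw. Vial with cap is 42 mm long before sealing, 38 mm after.
- vial_mid (a point): Middle of the vial's glass body, on its axis, 12 mm from the foot; at clamp (45, -8, 75) mm in the cradle.
- cap (a joint): How far the aluminium cap (21 mm in diameter) has been pressed onto the vial: 0 = proud, 0.004 m = fully home. It stays where it is pressed (5 N of friction); locking the clamp presses it home.
- jaw: The moving C jaw with its sprung rubber pad; its origin is the jaw pivot at clamp (0, 0, 75) mm. The handle drives it; do not touch it.
- tape: Bystander: roll of label tape 78 mm across, 19 mm high, lying flat; origin at its underside's centre.
- beaker: Bystander: small glass beaker, 55 mm across, 71 mm high; origin at its underside's centre.
- grease: Bystander: tube of grease 136 mm long, 36 mm wide, 26 mm high, lying; origin at its underside's centre.

How it is judged:
By the outcome, as a careful person would: the job done as asked, in the order asked, and still so for the second after the job is handed in, with the robot touching nothing.
It also fails if it takes over 67 s, if anything falls off the work surface, if the arm or the gripper's body presses on something with over 40 N, if the wrist force passes 120 N, or if a joint passes its speed limit or range.

## Working session

There is one attempt and no reset: what is moved stays moved. The work goes in short steps, Python scripts to look and compute and a tool call to move; the robot and the scene stay as the last step left them, time stands still between calls to the robot, and variables do not carry over. Pictures are saved under pics/ and viewed, at most 10 in all, crops included, and the job is handed in when it is done.

Besides the shell and the picture viewer there is one more tool, called after "Emit:" as a command line: name --argument value ..., lists and objects as JSON in quotes. move_arm: Moves the arm, as the interface text tells. Scaled input: -1 to 1 covers 25 mm each way for a shift and 30 degrees each way for a turn. Its arguments: {"type":"object","properties":{"targets":{"type":"array"},"claw":{"type":"number"},"newtons":{"type":"number"}},"required":["targets"]}

```bash
mkdir -p pics
python3 - <<'E'
from station import sensors,cams,manip
import cv2,numpy as np
for n in("scene","top"):
    im=cams.snapshot(n); cv2.imwrite(f"pics/{n}0.png",im[:,:,::-1])
    m=cams.camera_model(n); E=np.array(m["extrinsics"]); print(n,m["fx"],m["cx"],m["cy"],m["distortion"],np.round(E,3).tolist(), (-E[:3,:3].T@E[:3,3]).round(3))
s=sensors.sense(); print(s, manip.grasp_offset)
E
```

```text
scene 536.9550835193306 286.81093272252355 207.26037863384593 [-0.20798847  0.          0.          0.          0.        ] [[0.828, -0.561, 0.014, -0.322], [-0.417, -0.632, -0.654, 0.366], [0.375, 0.536, -0.757, 1.244], [0.0, 0.0, 0.0, 1.0]] [-0.047 -0.616  1.184]
top 407.1104474890664 283.5427232054207 206.0986072286453 [-0.05628712  0.          0.          0.          0.        ] [[-0.011, -1.0, -0.005, 0.177], [-0.989, 0.012, -0.15, 0.493], [0.15, 0.003, -0.989, 1.394], [0.0, 0.0, 0.0, 1.0]] [0.28  0.167 1.453]
{'t': 0.1, 'q': array([ 9.84483529e-01,  5.28390190e-01,  1.43379589e+00, -2.15166375e-05,
        1.18141456e+00, -1.78505379e-01]), 'qd': array([ 1.02326968e-03, -9.60650843e-04, -3.69823160e-03,  3.23510963e-04,
        1.26251653e-03, -3.85268378e-05]), 'tau': array([ 1.16219494e-04, -4.43298805e+01, -1.78585249e+01, -2.19674389e-04,
        3.84365005e-03, -1.97748437e-05]), 'tcp_pos': array([0.24748368, 0.57319433, 0.23041414]), 'tool_rot': array([ 2.02489591e-01,  9.79283900e-01, -9.35185069e-04, -3.65416230e-04]), 'force': array([-0.70026605,  0.039364  , -0.68497021]), 'ft_torque': array([ 0.00789189, -0.04038747, -0.03558202]), 'gripper_force': 0.0, 'finger_gap': 1.001549748993955} 0.0187
```

View pics/top0.png

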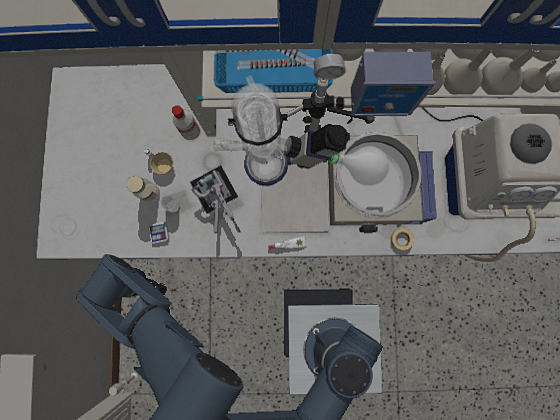

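View pics/scene0.png

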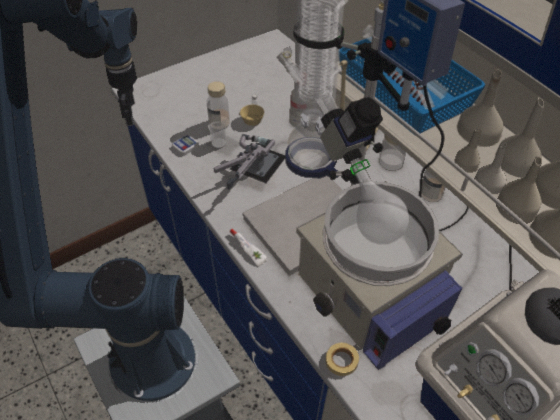

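The top view shows the clamp at about (213,190), its handles running down to about (235,250). In the scene view it is at about (255,160). I'll crop both.

Run:
```python
import cv2,numpy as np
a=cv2.imread("pics/top0.png")[160:260,170:260]; b=cv2.imread("pics/scene0.png")[125:195,205:300]
a=cv2.resize(a,None,fx=5.5,fy=5.5,interpolation=cv2.INTER_CUBIC)
cv2.imwrite("pics/ta.png",a)
b=cv2.resize(b,None,fx=8,fy=8,interpolation=cv2.INTER_CUBIC); cv2.imwrite("pics/sb.png",b)
```

```text
(no output)
```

View pics/ta.png

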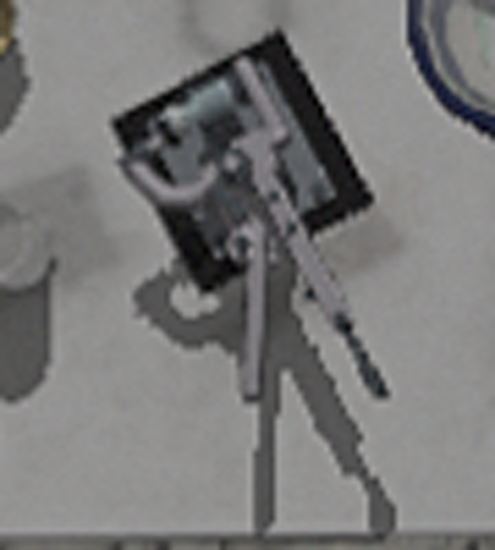

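View pics/sb.png

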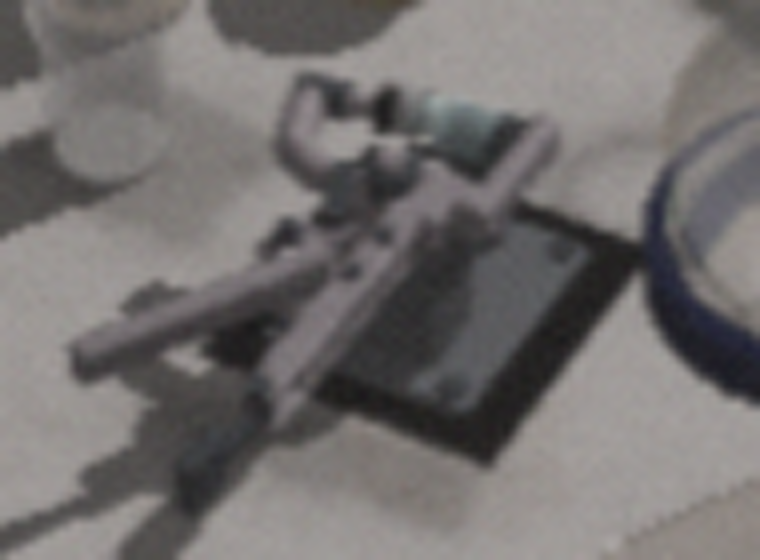

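In the top crop the mat's corners are at about (115,122), (278,33), (373,200) and (208,290). The moving handle's tail is at (250,394) and the tab's end at (383,393). In the scene crop the tail is at (82,350) and the tab's end at (187,480). The mat should give a good position and yaw, and I'll triangulate the tails to check their height.

```bash
cat > h.py <<'E'
import cv2,numpy as np
from station import sensors,cams
def ray(n,uv):
    m=cams.camera_model(n);E=np.array(m["extrinsics"]);K=np.array([[m["fx"],0,m["cx"]],[0,m["fy"],m["cy"]],[0,0,1.]])
    p=cv2.undistortPoints(np.array([[uv]],float),K,np.array(m["distortion"]))[0,0]
    return -E[:3,:3].T@E[:3,3],E[:3,:3].T@np.array([*p,1])
def plane(n,uv,z):
    c,d=ray(n,uv);return c+d*(z-c[2])/d[2]
def tri(a,b):
    c1,d1=ray("top",a);c2,d2=ray("scene",b)
    s=np.linalg.lstsq(np.c_[d1,-d2],c2-c1,rcond=None)[0]
    return (c1+s[0]*d1+c2+s[1]*d2)/2,np.linalg.norm(c1+s[0]*d1-c2-s[1]*d2)
def proj(n,P):
    m=cams.camera_model(n);E=np.array(m["extrinsics"]);K=np.array([[m["fx"],0,m["cx"]],[0,m["fy"],m["cy"]],[0,0,1.]])
    return cv2.projectPoints(np.array(P,float),cv2.Rodrigues(E[:3,:3])[0],E[:3,3],K,np.array(m["distortion"]))[0][:,0]
E
python3 - <<'E'
from h import *
T=lambda u:(u[0]/5.5+170-.4,u[1]/5.5+160-.4); S=lambda u:(u[0]/8+205-.44,u[1]/8+125-.44)
im=cv2.imread("pics/top0.png"); hsv=im.max(2)
mk=np.zeros(hsv.shape,np.uint8); mk[163:216,188:240]=(hsv[163:216,188:240]<60)
print("mask",mk.sum())
n,l,st,c=cv2.connectedComponentsWithStats(mk); i=1+np.argmax(st[1:,4]); r=cv2.minAreaRect(np.argwhere(l==i)[:,::-1].astype(np.float32));print("rect",r)
C=np.array([plane("top",T(u),.002) for u in[(115,122),(278,33),(373,200),(208,290)]])
print(C.round(4)); print("lens",np.linalg.norm(C-np.roll(C,-1,0),axis=1))
R=np.array([plane("top",u,.002) for u in cv2.boxPoints(r)]);print("rect corners",R.round(4).tolist())
o=C.mean(0); v=(C[1]-C[2])+(C[0]-C[3]); w=(C[0]-C[1])+(C[3]-C[2])
y1=np.arctan2(v[1],v[0]);y2=np.arctan2(w[1],w[0])-np.pi/2;print("o",o,"yaw",np.degrees([y1,y2]))
yaw=(y1+y2)/2; Rz=np.array([[np.cos(yaw),-np.sin(yaw)],[np.sin(yaw),np.cos(yaw)]])
for nm,a,b in[("tail",(250,393),(80,348)),("tab",(383,390),(187,475))]:
    P,g=tri(T(a),S(b));print(nm,P.round(4),"gap",g.round(4),"clamp",(Rz.T@(P[:2]-o[:2])).round(4))
for nm,a,z in[("tab end",(383,390),.092),("fixed tail",(338,312),.085),("anvil end",(243,62),.085),("tail",(250,393),.084)]:
    P=plane("top",T(a),z);print(nm,P.round(4),(Rz.T@(P[:2]-o[:2])).round(4))
E
```

```text
mask 540
rect ((224.00003051757812, 183.50001525878906), (34.882659912109375, 12.969193458557129), 63.43495178222656)
[[0.5945 0.5107 0.002 ]
 [0.6537 0.4027 0.002 ]
 [0.5396 0.3385 0.002 ]
 [0.4811 0.4466 0.002 ]]
lens [0.12312574 0.13091491 0.12301884 0.13027526]
rect corners [[0.6346, 0.4383, 0.002], [0.6558, 0.3959, 0.002], [0.5388, 0.3378, 0.002], [0.518, 0.3797, 0.002]]
o [0.56721276 0.42463539 0.002     ] yaw [29.4401441  28.58841705]
tail [0.4066 0.4035 0.0836] gap 0.0023 clamp [-0.1507  0.0594]
tab [0.4059 0.3213 0.0898] gap 0.0 clamp [-0.1912 -0.0121]
tab end [0.4057 0.3211 0.092 ] [-0.1915 -0.0122]
fixed tail [0.4549 0.3499 0.085 ] [-0.1345 -0.0109]
anvil end [0.6139 0.4111 0.085 ] [ 0.0342 -0.0345]
tail [0.4055 0.4039 0.084 ] [-0.1515  0.0603]
```

Run:
```python
from h import *
# averaged pictures for lower noise
A={n:np.mean([cams.snapshot(n).astype(float) for _ in range(6)],0)[:,:,::-1].astype(np.uint8) for n in("top","scene")}
for n in A: cv2.imwrite(f"pics/{n}avg.png",A[n])
o=np.array([.5672,.4246]);yaw=np.radians(29)
c,s=np.cos(yaw),np.sin(yaw);ex=np.array([c,s])
def W(p,o):p=np.array(p);return np.c_[p[:,0]*c-p[:,1]*s+o[0],p[:,0]*s+p[:,1]*c+o[1],p[:,2]]/1
def box(x0,x1,y0,y1,z):return np.array([[x0,y0,z],[x1,y0,z],[x1,y1,z],[x0,y1,z]])/1000.
polys=[box(-122,-10,-20,-6,85),box(-172,-148,-17.5,-8.5,92)]
polys.append(np.array([[-46,18,84],[-46-96*np.cos(.36),18+96*np.sin(.36),84]])/1000.)
polys.append(box(34,56,-20,4,75))
mat=box(-67.5,67.5,-65,65,2)
out=[]
for n,(x0,y0,w,h),k in(("top",(180,160,80,100),5),("scene",(210,128,80,65),5)):
  cr=cv2.resize(A[n][y0:y0+h,x0:x0+w],None,fx=k,fy=k,interpolation=cv2.INTER_CUBIC)
  def dr(P,col):
    q=(proj(n,P)-[x0,y0]+.5)*k; cv2.polylines(cr,[np.round(q*8).astype(np.int32)],len(P)>2,col,1,cv2.LINE_AA,3)
  dr(W(mat,o),(0,255,255))
  for p in polys: dr(W(p,o-.015*ex),(0,0,255))
  out.append(cv2.copyMakeBorder(cr,0,500-cr.shape[0],0,0,cv2.BORDER_CONSTANT))
cv2.imwrite("pics/ov.png",np.hstack(out))
```

```text
(no output)
```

View pics/ov.png

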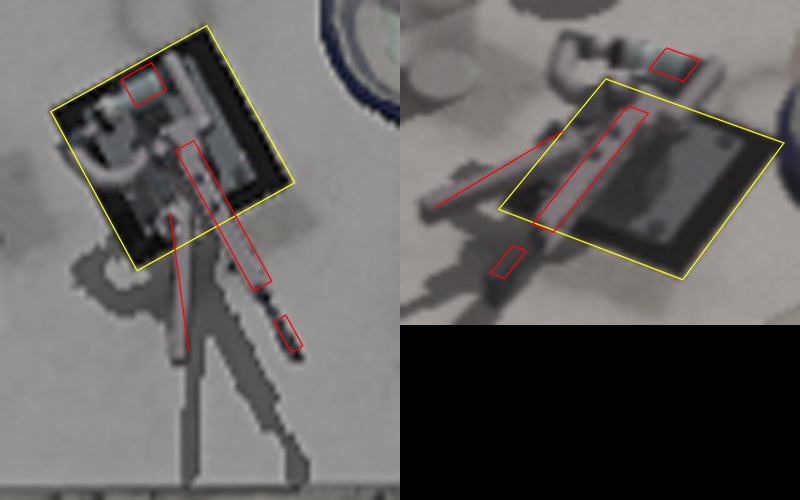

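The overlay shows the mat where I drew it (yellow). The clamp's features fit a clamp origin about 15 mm behind the mat's centre, at roughly (0.554, 0.417) with a yaw of about 29°. The moving tail appears about 2 px further +y. The triangulated heights (84 and 90 mm) agree with the text. I'll move above the squeeze point now.

Emit:
move_arm --targets '[{"dx":0.85,"dy":-0.78,"rz":0.35},{"dx":0.85,"dy":-0.78,"rz":0.35},{"dx":0.85,"dy":-0.78,"rz":0.35},{"dx":0.85,"dy":-0.78,"rz":0.35},{"dx":0.85,"dy":-0.78,"rz":0.35},{"dx":0.85,"dy":-0.78},{"dx":0.85,"dy":-0.78},{"dx":0.85,"dy":-0.78},{"dx":0.85,"dy":-0.78},{"dx":0.85,"dy":-0.78}]' --claw 100 --newtons 20

```text
schema error: expected keys dx, dy, dz, rx, ry, rz
```

Emit:
move_arm --targets '[{"dx":0.85,"dy":-0.78,"dz":0,"rx":0,"ry":0,"rz":0.35},{"dx":0.85,"dy":-0.78,"dz":0,"rx":0,"ry":0,"rz":0.35},{"dx":0.85,"dy":-0.78,"dz":0,"rx":0,"ry":0,"rz":0.35},{"dx":0.85,"dy":-0.78,"dz":0,"rx":0,"ry":0,"rz":0.35},{"dx":0.85,"dy":-0.78,"dz":0,"rx":0,"ry":0,"rz":0.35},{"dx":0.85,"dy":-0.78,"dz":0,"rx":0,"ry":0,"rz":0},{"dx":0.85,"dy":-0.78,"dz":0,"rx":0,"ry":0,"rz":0},{"dx":0.85,"dy":-0.78,"dz":0,"rx":0,"ry":0,"rz":0},{"dx":0.85,"dy":-0.78,"dz":0,"rx":0,"ry":0,"rz":0},{"dx":0.85,"dy":-0.78,"dz":0,"rx":0,"ry":0,"rz":0}]' --claw 100 --newtons 20

```text
t: 1.95
tcp_pos: [0.461, 0.3781, 0.2314]
tool_rot: [-0.251, 0.968, 0.0, 0.0]
force: [-0.4, -0.4, 0.4]
finger_gap: 0.999
gripper_force: 0.0
```

Emit:
move_arm --targets '[{"dx":0,"dy":0,"dz":-0.63,"rx":0,"ry":0,"rz":0},{"dx":0,"dy":0,"dz":-0.63,"rx":0,"ry":0,"rz":0},{"dx":0,"dy":0,"dz":-0.63,"rx":0,"ry":0,"rz":0},{"dx":0,"dy":0,"dz":-0.63,"rx":0,"ry":0,"rz":0},{"dx":0,"dy":0,"dz":-0.63,"rx":0,"ry":0,"rz":0},{"dx":0,"dy":0,"dz":-0.63,"rx":0,"ry":0,"rz":0},{"dx":0,"dy":0,"dz":-0.63,"rx":0,"ry":0,"rz":0},{"dx":0,"dy":0,"dz":-0.63,"rx":0,"ry":0,"rz":0},{"dx":0,"dy":0,"dz":0,"rx":0,"ry":0,"rz":0},{"dx":0,"dy":0,"dz":0,"rx":0,"ry":0,"rz":0}]' --claw 100 --newtons 20

```text
t: 3.2
tcp_pos: [0.4607, 0.3789, 0.1055]
tool_rot: [-0.252, 0.968, 0.0, 0.0]
force: [-0.6, 0.1, -0.0]
finger_gap: 0.995
gripper_force: 0.0
```

Run:
```python
from h import *
s=sensors.sense();print(s["t"],s["tcp_pos"],s["force"])
out=[]
for n,(x0,y0,w,h),k in(("top",(195,170,70,90),6),("scene",(205,120,75,80),5)):
  A=cams.snapshot(n)[:,:,::-1]
  cr=cv2.resize(A[y0:y0+h,x0:x0+w],None,fx=k,fy=k,interpolation=cv2.INTER_CUBIC)
  out.append(cv2.copyMakeBorder(cr,0,540-cr.shape[0],0,0,cv2.BORDER_CONSTANT))
cv2.imwrite("pics/c1.png",np.hstack(out))
```

```text
3.2 [0.46069168 0.37890317 0.1055267 ] [-0.63303384  0.11128034 -0.00536575]
```

View pics/c1.png

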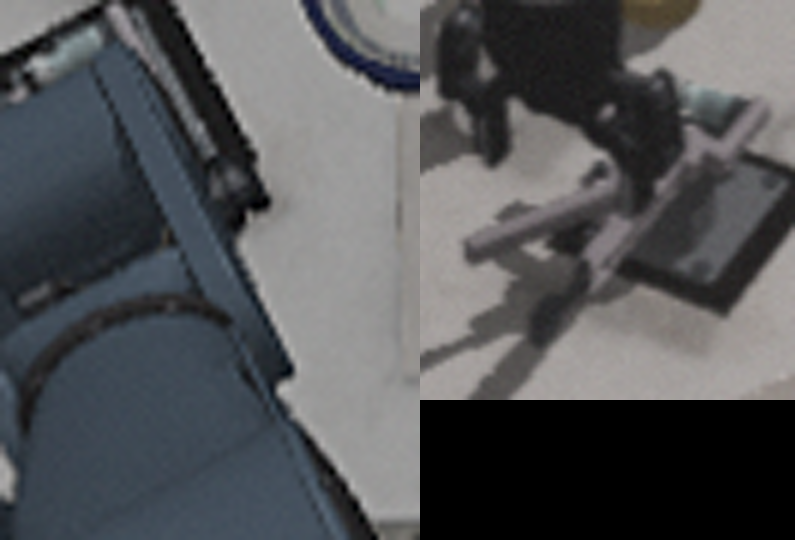

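The scene crop shows the right fingertip just outside the fixed handle and the left one closer to the moving handle, about 5 mm against 13 mm. I'll shift 3 mm towards clamp +y and descend in stages.

Emit:
move_arm --targets '[{"dx":-0.06,"dy":0.1,"dz":-0.3,"rx":0,"ry":0,"rz":0},{"dx":0,"dy":0,"dz":-0.3,"rx":0,"ry":0,"rz":0},{"dx":0,"dy":0,"dz":-0.3,"rx":0,"ry":0,"rz":0},{"dx":0,"dy":0,"dz":-0.2,"rx":0,"ry":0,"rz":0},{"dx":0,"dy":0,"dz":-0.1,"rx":0,"ry":0,"rz":0},{"dx":0,"dy":0,"dz":-0.1,"rx":0,"ry":0,"rz":0},{"dx":0,"dy":0,"dz":-0.1,"rx":0,"ry":0,"rz":0},{"dx":0,"dy":0,"dz":0,"rx":0,"ry":0,"rz":0},{"dx":0,"dy":0,"dz":0,"rx":0,"ry":0,"rz":0},{"dx":0,"dy":0,"dz":0,"rx":0,"ry":0,"rz":0}]' --claw 100 --newtons 20

```text
t: 4.55
tcp_pos: [0.4589, 0.3813, 0.0705]
tool_rot: [-0.252, 0.968, 0.0, 0.0]
force: [-0.9, -0.1, -0.0]
finger_gap: 0.999
gripper_force: 0.0
```

Emit:
move_arm --targets '[{"dx":0,"dy":0,"dz":-0.2,"rx":0,"ry":0,"rz":0},{"dx":0,"dy":0,"dz":-0.2,"rx":0,"ry":0,"rz":0},{"dx":0,"dy":0,"dz":-0.2,"rx":0,"ry":0,"rz":0},{"dx":0,"dy":0,"dz":-0.2,"rx":0,"ry":0,"rz":0},{"dx":0,"dy":0,"dz":0,"rx":0,"ry":0,"rz":0},{"dx":0,"dy":0,"dz":0,"rx":0,"ry":0,"rz":0},{"dx":0,"dy":0,"dz":0,"rx":0,"ry":0,"rz":0},{"dx":0,"dy":0,"dz":0,"rx":0,"ry":0,"rz":0},{"dx":0,"dy":0,"dz":0,"rx":0,"ry":0,"rz":0},{"dx":0,"dy":0,"dz":0,"rx":0,"ry":0,"rz":0}]' --claw 90 --newtons 20

```text
t: 5.8
tcp_pos: [0.4588, 0.3812, 0.0504]
tool_rot: [-0.252, 0.968, 0.0, 0.0]
force: [0.7, -0.1, -1.2]
finger_gap: 0.9
gripper_force: 0.0
```

Emit:
move_arm --targets '[{"dx":0,"dy":0,"dz":0,"rx":0,"ry":0,"rz":0},{"dx":0,"dy":0,"dz":0,"rx":0,"ry":0,"rz":0},{"dx":0,"dy":0,"dz":0,"rx":0,"ry":0,"rz":0},{"dx":0,"dy":0,"dz":0,"rx":0,"ry":0,"rz":0},{"dx":0,"dy":0,"dz":0,"rx":0,"ry":0,"rz":0},{"dx":0,"dy":0,"dz":0,"rx":0,"ry":0,"rz":0},{"dx":0,"dy":0,"dz":0,"rx":0,"ry":0,"rz":0},{"dx":0,"dy":0,"dz":0,"rx":0,"ry":0,"rz":0},{"dx":0,"dy":0,"dz":0,"rx":0,"ry":0,"rz":0},{"dx":0,"dy":0,"dz":0,"rx":0,"ry":0,"rz":0}]' --claw 80 --newtons 20

```text
t: 7.05
tcp_pos: [0.4588, 0.3819, 0.0506]
tool_rot: [-0.251, 0.968, 0.001, 0.0]
force: [-2.5, 4.5, 3.2]
finger_gap: 0.802
gripper_force: 5.6
```

Emit:
move_arm --targets '[{"dx":-0.02,"dy":0.04,"dz":0,"rx":0,"ry":0,"rz":0},{"dx":-0.02,"dy":0.03,"dz":0,"rx":0,"ry":0,"rz":0},{"dx":-0.02,"dy":0.03,"dz":0,"rx":0,"ry":0,"rz":0},{"dx":0,"dy":0,"dz":0,"rx":0,"ry":0,"rz":0},{"dx":0,"dy":0,"dz":0,"rx":0,"ry":0,"rz":0},{"dx":0,"dy":0,"dz":0,"rx":0,"ry":0,"rz":0},{"dx":0,"dy":0,"dz":0,"rx":0,"ry":0,"rz":0},{"dx":0,"dy":0,"dz":0,"rx":0,"ry":0,"rz":0},{"dx":0,"dy":0,"dz":0,"rx":0,"ry":0,"rz":0},{"dx":0,"dy":0,"dz":0,"rx":0,"ry":0,"rz":0}]' --claw 80 --newtons 20

```text
t: 8.3
tcp_pos: [0.4587, 0.382, 0.0505]
tool_rot: [-0.251, 0.968, -0.001, 0.0]
force: [3.3, -5.4, 5.1]
finger_gap: 0.797
gripper_force: 10.0
```

Emit:
move_arm --targets '[{"dx":0.02,"dy":-0.035,"dz":0.02,"rx":0,"ry":0,"rz":0},{"dx":0.02,"dy":-0.035,"dz":0.02,"rx":0,"ry":0,"rz":0},{"dx":0.02,"dy":-0.035,"dz":0.02,"rx":0,"ry":0,"rz":0},{"dx":0,"dy":0,"dz":0,"rx":0,"ry":0,"rz":0},{"dx":0,"dy":0,"dz":0,"rx":0,"ry":0,"rz":0},{"dx":0,"dy":0,"dz":0,"rx":0,"ry":0,"rz":0},{"dx":0,"dy":0,"dz":0,"rx":0,"ry":0,"rz":0},{"dx":0,"dy":0,"dz":0,"rx":0,"ry":0,"rz":0},{"dx":0,"dy":0,"dz":0,"rx":0,"ry":0,"rz":0},{"dx":0,"dy":0,"dz":0,"rx":0,"ry":0,"rz":0}]' --claw 76 --newtons 20

```text
t: 9.55
tcp_pos: [0.4592, 0.381, 0.0515]
tool_rot: [-0.252, 0.968, -0.0, 0.0]
force: [5.0, -1.6, -4.3]
finger_gap: 0.762
gripper_force: 11.3
```

Emit:
move_arm --targets '[{"dx":0.03,"dy":-0.035,"dz":-0.01,"rx":0,"ry":0,"rz":0},{"dx":0.03,"dy":-0.035,"dz":-0.01,"rx":0,"ry":0,"rz":0},{"dx":0.02,"dy":-0.035,"dz":0,"rx":0,"ry":0,"rz":0},{"dx":0,"dy":0,"dz":0,"rx":0,"ry":0,"rz":0},{"dx":0,"dy":0,"dz":0,"rx":0,"ry":0,"rz":0},{"dx":0,"dy":0,"dz":0,"rx":0,"ry":0,"rz":0},{"dx":0,"dy":0,"dz":0,"rx":0,"ry":0,"rz":0},{"dx":0,"dy":0,"dz":0,"rx":0,"ry":0,"rz":0},{"dx":0,"dy":0,"dz":0,"rx":0,"ry":0,"rz":0},{"dx":0,"dy":0,"dz":0,"rx":0,"ry":0,"rz":0}]' --claw 71 --newtons 20

```text
t: 10.8
tcp_pos: [0.4598, 0.3797, 0.0523]
tool_rot: [-0.251, 0.968, 0.001, -0.0]
force: [-1.6, 1.8, 6.7]
finger_gap: 0.712
gripper_force: 9.2
```

Emit:
move_arm --targets '[{"dx":0.01,"dy":-0.02,"dz":0.02,"rx":0,"ry":0,"rz":0},{"dx":0.01,"dy":-0.02,"dz":0.02,"rx":0,"ry":0,"rz":0},{"dx":0.01,"dy":-0.02,"dz":0.01,"rx":0,"ry":0,"rz":0},{"dx":0,"dy":0,"dz":0,"rx":0,"ry":0,"rz":0},{"dx":0,"dy":0,"dz":0,"rx":0,"ry":0,"rz":0},{"dx":0,"dy":0,"dz":0,"rx":0,"ry":0,"rz":0},{"dx":0,"dy":0,"dz":0,"rx":0,"ry":0,"rz":0},{"dx":0,"dy":0,"dz":0,"rx":0,"ry":0,"rz":0},{"dx":0,"dy":0,"dz":0,"rx":0,"ry":0,"rz":0},{"dx":0,"dy":0,"dz":0,"rx":0,"ry":0,"rz":0}]' --claw 66 --newtons 20

```text
t: 12.05
tcp_pos: [0.4608, 0.3778, 0.053]
tool_rot: [-0.251, 0.968, 0.001, -0.0]
force: [-1.7, 2.6, 7.3]
finger_gap: 0.661
gripper_force: 8.3
```

Emit:
move_arm --targets '[{"dx":0.02,"dy":-0.035,"dz":0.03,"rx":0,"ry":0,"rz":0},{"dx":0.02,"dy":-0.035,"dz":0.03,"rx":0,"ry":0,"rz":0},{"dx":0.02,"dy":-0.035,"dz":0.02,"rx":0,"ry":0,"rz":0},{"dx":0,"dy":0,"dz":0,"rx":0,"ry":0,"rz":0},{"dx":0,"dy":0,"dz":0,"rx":0,"ry":0,"rz":0},{"dx":0,"dy":0,"dz":0,"rx":0,"ry":0,"rz":0},{"dx":0,"dy":0,"dz":0,"rx":0,"ry":0,"rz":0},{"dx":0,"dy":0,"dz":0,"rx":0,"ry":0,"rz":0},{"dx":0,"dy":0,"dz":0,"rx":0,"ry":0,"rz":0},{"dx":0,"dy":0,"dz":0,"rx":0,"ry":0,"rz":0}]' --claw 60 --newtons 20

```text
t: 13.3
tcp_pos: [0.4617, 0.3755, 0.0538]
tool_rot: [-0.251, 0.968, 0.001, -0.001]
force: [-2.6, 5.3, -0.1]
finger_gap: 0.602
gripper_force: 2.9
```

Emit:
move_arm --targets '[{"dx":0,"dy":0,"dz":0,"rx":0,"ry":0,"rz":0},{"dx":0.01,"dy":-0.02,"dz":0.01,"rx":0,"ry":0,"rz":0},{"dx":0.015,"dy":-0.02,"dz":0.01,"rx":0,"ry":0,"rz":0},{"dx":0,"dy":0,"dz":0,"rx":0,"ry":0,"rz":0},{"dx":0,"dy":0,"dz":0,"rx":0,"ry":0,"rz":0},{"dx":0,"dy":0,"dz":0,"rx":0,"ry":0,"rz":0},{"dx":0,"dy":0,"dz":0,"rx":0,"ry":0,"rz":0},{"dx":0,"dy":0,"dz":0,"rx":0,"ry":0,"rz":0},{"dx":0,"dy":0,"dz":0,"rx":0,"ry":0,"rz":0},{"dx":0,"dy":0,"dz":0,"rx":0,"ry":0,"rz":0}]' --claw 55 --newtons 20

```text
t: 14.55
tcp_pos: [0.4637, 0.3733, 0.0551]
tool_rot: [-0.252, 0.968, -0.0, -0.0]
force: [-3.2, 2.1, -1.3]
finger_gap: 0.549
gripper_force: 1.8
```

Emit:
move_arm --targets '[{"dx":0,"dy":0,"dz":0,"rx":0,"ry":0,"rz":0},{"dx":0.01,"dy":-0.02,"dz":0.01,"rx":0,"ry":0,"rz":0},{"dx":0.01,"dy":-0.03,"dz":0.01,"rx":0,"ry":0,"rz":0},{"dx":0,"dy":0,"dz":0,"rx":0,"ry":0,"rz":0},{"dx":0,"dy":0,"dz":0,"rx":0,"ry":0,"rz":0},{"dx":0,"dy":0,"dz":0,"rx":0,"ry":0,"rz":0},{"dx":0,"dy":0,"dz":0,"rx":0,"ry":0,"rz":0},{"dx":0,"dy":0,"dz":0,"rx":0,"ry":0,"rz":0},{"dx":0,"dy":0,"dz":0,"rx":0,"ry":0,"rz":0},{"dx":0,"dy":0,"dz":0,"rx":0,"ry":0,"rz":0}]' --claw 51 --newtons 20

```text
t: 15.8
tcp_pos: [0.4642, 0.3722, 0.0556]
tool_rot: [-0.252, 0.968, 0.0, 0.0]
force: [1.1, 0.9, 0.3]
finger_gap: 0.51
gripper_force: 0.3
```

Emit:
move_arm --targets '[{"dx":0.01,"dy":-0.02,"dz":0,"rx":0,"ry":0,"rz":0},{"dx":0.01,"dy":-0.02,"dz":0,"rx":0,"ry":0,"rz":0},{"dx":0,"dy":0,"dz":0,"rx":0,"ry":0,"rz":0},{"dx":0,"dy":0,"dz":0,"rx":0,"ry":0,"rz":0},{"dx":0,"dy":0,"dz":0,"rx":0,"ry":0,"rz":0},{"dx":0,"dy":0,"dz":0,"rx":0,"ry":0,"rz":0},{"dx":0,"dy":0,"dz":0,"rx":0,"ry":0,"rz":0},{"dx":0,"dy":0,"dz":0,"rx":0,"ry":0,"rz":0},{"dx":0,"dy":0,"dz":0,"rx":0,"ry":0,"rz":0},{"dx":0,"dy":0,"dz":0,"rx":0,"ry":0,"rz":0}]' --claw 48 --newtons 20

```text
t: 17.05
tcp_pos: [0.4647, 0.3711, 0.0556]
tool_rot: [-0.252, 0.968, -0.0, -0.0]
force: [-0.1, -0.3, -0.1]
finger_gap: 0.484
gripper_force: 0.0
```

Run:
```python
from h import *
A=cams.snapshot("scene")[:,:,::-1][120:200,205:300]
cv2.imwrite("pics/c2.png",cv2.resize(A,None,fx=7,fy=7,interpolation=cv2.INTER_CUBIC))
```

```text
(no output)
```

View pics/c2.png

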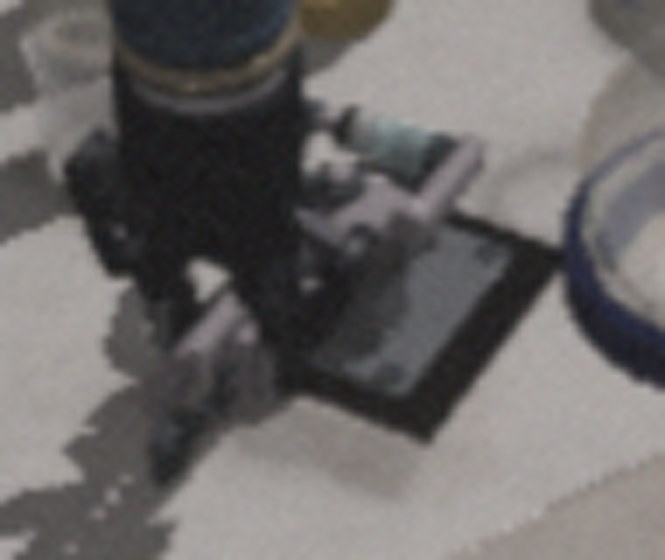

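The scene crop shows the moving handle closed alongside the fixed one, with the vial in place. The fingers carry no force, so the clamp has locked. I'll let go and lift clear.

Emit:
move_arm --targets '[{"dx":0,"dy":0,"dz":0,"rx":0,"ry":0,"rz":0},{"dx":0,"dy":0,"dz":0,"rx":0,"ry":0,"rz":0},{"dx":0,"dy":0,"dz":0,"rx":0,"ry":0,"rz":0},{"dx":0,"dy":0,"dz":0,"rx":0,"ry":0,"rz":0},{"dx":0,"dy":0,"dz":0.3,"rx":0,"ry":0,"rz":0},{"dx":0,"dy":0,"dz":0.5,"rx":0,"ry":0,"rz":0},{"dx":0,"dy":0,"dz":0.6,"rx":0,"ry":0,"rz":0},{"dx":0,"dy":0,"dz":0.6,"rx":0,"ry":0,"rz":0},{"dx":0,"dy":0,"dz":0.6,"rx":0,"ry":0,"rz":0},{"dx":0,"dy":0,"dz":0.4,"rx":0,"ry":0,"rz":0}]' --claw 68 --newtons 20

```text
t: 18.35
tcp_pos: [0.4651, 0.3713, 0.1321]
tool_rot: [-0.252, 0.968, 0.0, 0.001]
force: [0.2, 0.6, 0.5]
finger_gap: 0.68
gripper_force: 0.0
```

Emit:
move_arm --targets '[{"dx":-0.3,"dy":-0.1,"dz":0,"rx":0,"ry":0,"rz":0},{"dx":-0.3,"dy":-0.1,"dz":0,"rx":0,"ry":0,"rz":0},{"dx":-0.3,"dy":-0.1,"dz":0,"rx":0,"ry":0,"rz":0},{"dx":-0.3,"dy":-0.1,"dz":0,"rx":0,"ry":0,"rz":0},{"dx":-0.3,"dy":-0.1,"dz":0,"rx":0,"ry":0,"rz":0},{"dx":-0.3,"dy":-0.1,"dz":0,"rx":0,"ry":0,"rz":0},{"dx":-0.3,"dy":-0.1,"dz":0,"rx":0,"ry":0,"rz":0},{"dx":-0.3,"dy":-0.06,"dz":0,"rx":0,"ry":0,"rz":0},{"dx":0,"dy":0,"dz":0,"rx":0,"ry":0,"rz":0},{"dx":0,"dy":0,"dz":0,"rx":0,"ry":0,"rz":0}]' --claw 0 --newtons 20

```text
t: 19.6
tcp_pos: [0.405, 0.3523, 0.1307]
tool_rot: [-0.252, 0.968, 0.0, 0.0]
force: [0.3, -0.1, 0.8]
finger_gap: 0.001
gripper_force: 0.0
```

Run:
```python
from h import *
s=sensors.sense();print(s["t"],s["tcp_pos"],s["force"],s["finger_gap"])
A=cams.snapshot("scene")[:,:,::-1][115:200,195:290]
cv2.imwrite("pics/c3.png",cv2.resize(A,None,fx=7,fy=7,interpolation=cv2.INTER_CUBIC))
```

```text
19.6 [0.40504545 0.35231569 0.13067847] [ 0.26763938 -0.054052    0.75651576] 0.0005901486551379571
```

View pics/c3.png

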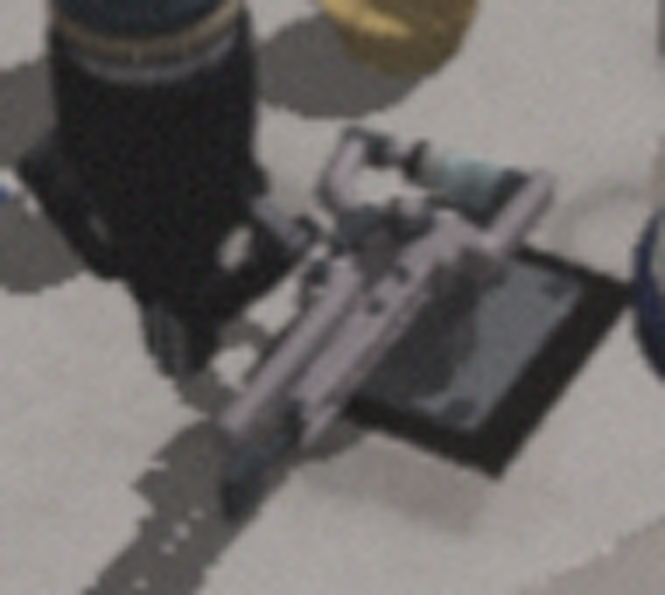

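The clamp stays locked with no hand on it, and the tab is at about (255,470) in the crop. The shut fingers at (180,370) will come down beside the tab on its +y side.

Emit:
move_arm --targets '[{"dx":0,"dy":0,"dz":-0.3,"rx":0,"ry":0,"rz":0},{"dx":0,"dy":0,"dz":-0.3,"rx":0,"ry":0,"rz":0},{"dx":0,"dy":0,"dz":-0.3,"rx":0,"ry":0,"rz":0},{"dx":0,"dy":0,"dz":-0.3,"rx":0,"ry":0,"rz":0},{"dx":0,"dy":0,"dz":-0.3,"rx":0,"ry":0,"rz":0},{"dx":0,"dy":0,"dz":-0.3,"rx":0,"ry":0,"rz":0},{"dx":0,"dy":0,"dz":-0.3,"rx":0,"ry":0,"rz":0},{"dx":0,"dy":0,"dz":-0.3,"rx":0,"ry":0,"rz":0},{"dx":0,"dy":0,"dz":0,"rx":0,"ry":0,"rz":0},{"dx":0,"dy":0,"dz":0,"rx":0,"ry":0,"rz":0}]' --claw 0 --newtons 20

```text
t: 20.9
tcp_pos: [0.4048, 0.3522, 0.0706]
tool_rot: [-0.252, 0.968, 0.0, 0.0]
force: [-0.6, -0.1, 0.9]
finger_gap: -0.001
gripper_force: 0.0
```

Emit:
move_arm --targets '[{"dx":0.02,"dy":-0.035,"dz":0,"rx":0,"ry":0,"rz":0},{"dx":0.02,"dy":-0.035,"dz":0,"rx":0,"ry":0,"rz":0},{"dx":0.02,"dy":-0.035,"dz":0,"rx":0,"ry":0,"rz":0},{"dx":0.02,"dy":-0.035,"dz":0,"rx":0,"ry":0,"rz":0},{"dx":0.02,"dy":-0.035,"dz":0,"rx":0,"ry":0,"rz":0},{"dx":0.02,"dy":-0.035,"dz":0,"rx":0,"ry":0,"rz":0},{"dx":0.02,"dy":-0.035,"dz":0,"rx":0,"ry":0,"rz":0},{"dx":0.02,"dy":-0.035,"dz":0,"rx":0,"ry":0,"rz":0},{"dx":0,"dy":0,"dz":0,"rx":0,"ry":0,"rz":0},{"dx":0,"dy":0,"dz":0,"rx":0,"ry":0,"rz":0}]' --claw 0 --newtons 20

```text
t: 22.15
tcp_pos: [0.4085, 0.3451, 0.0705]
tool_rot: [-0.252, 0.968, -0.0, -0.0]
force: [-0.4, 0.6, 0.7]
finger_gap: -0.003
gripper_force: 0.7
```

Emit:
move_arm --targets '[{"dx":0.02,"dy":-0.035,"dz":0,"rx":0,"ry":0,"rz":0},{"dx":0.02,"dy":-0.035,"dz":0,"rx":0,"ry":0,"rz":0},{"dx":0.02,"dy":-0.035,"dz":0,"rx":0,"ry":0,"rz":0},{"dx":0.02,"dy":-0.035,"dz":0,"rx":0,"ry":0,"rz":0},{"dx":0.02,"dy":-0.035,"dz":0,"rx":0,"ry":0,"rz":0},{"dx":0,"dy":0,"dz":0,"rx":0,"ry":0,"rz":0},{"dx":0,"dy":0,"dz":0,"rx":0,"ry":0,"rz":0},{"dx":0,"dy":0,"dz":0,"rx":0,"ry":0,"rz":0},{"dx":0,"dy":0,"dz":0,"rx":0,"ry":0,"rz":0},{"dx":0,"dy":0,"dz":0,"rx":0,"ry":0,"rz":0}]' --claw 0 --newtons 20

```text
t: 23.4
tcp_pos: [0.4104, 0.3414, 0.0705]
tool_rot: [-0.251, 0.968, 0.001, -0.001]
force: [-4.6, 4.2, 1.1]
finger_gap: -0.002
gripper_force: 2.9
```

Emit:
move_arm --targets '[{"dx":0.02,"dy":-0.035,"dz":0,"rx":0,"ry":0,"rz":0},{"dx":0.02,"dy":-0.035,"dz":0,"rx":0,"ry":0,"rz":0},{"dx":0.02,"dy":-0.035,"dz":0,"rx":0,"ry":0,"rz":0},{"dx":0.02,"dy":-0.035,"dz":0,"rx":0,"ry":0,"rz":0},{"dx":0,"dy":0,"dz":0,"rx":0,"ry":0,"rz":0},{"dx":0,"dy":0,"dz":0,"rx":0,"ry":0,"rz":0},{"dx":0,"dy":0,"dz":0,"rx":0,"ry":0,"rz":0},{"dx":0,"dy":0,"dz":0,"rx":0,"ry":0,"rz":0},{"dx":0,"dy":0,"dz":0,"rx":0,"ry":0,"rz":0},{"dx":0,"dy":0,"dz":0,"rx":0,"ry":0,"rz":0}]' --claw 0 --newtons 20

```text
t: 24.65
tcp_pos: [0.4132, 0.3372, 0.0705]
tool_rot: [-0.252, 0.968, -0.0, -0.0]
force: [-1.0, -0.1, -0.3]
finger_gap: -0.0
gripper_force: 0.8
```

Emit:
move_arm --targets '[{"dx":0.02,"dy":-0.035,"dz":0,"rx":0,"ry":0,"rz":0},{"dx":0.02,"dy":-0.035,"dz":0,"rx":0,"ry":0,"rz":0},{"dx":0.02,"dy":-0.035,"dz":0,"rx":0,"ry":0,"rz":0},{"dx":0,"dy":0,"dz":0,"rx":0,"ry":0,"rz":0},{"dx":0,"dy":0,"dz":0,"rx":0,"ry":0,"rz":0},{"dx":0,"dy":0,"dz":0,"rx":0,"ry":0,"rz":0},{"dx":0,"dy":0,"dz":0,"rx":0,"ry":0,"rz":0},{"dx":0,"dy":0,"dz":0,"rx":0,"ry":0,"rz":0},{"dx":0,"dy":0,"dz":0,"rx":0,"ry":0,"rz":0},{"dx":0,"dy":0,"dz":0,"rx":0,"ry":0,"rz":0}]' --claw 0 --newtons 20

```text
t: 25.9
tcp_pos: [0.4148, 0.3351, 0.0706]
tool_rot: [-0.252, 0.968, 0.0, 0.0]
force: [-2.3, 5.1, -1.2]
finger_gap: -0.001
gripper_force: 2.2
```

Run:
```python
from h import *
s=sensors.sense();print(s["t"],s["tcp_pos"],s["force"],s["finger_gap"])
A=cams.snapshot("scene")[:,:,::-1][115:200,195:290]
cv2.imwrite("pics/c4.png",cv2.resize(A,None,fx=7,fy=7,interpolation=cv2.INTER_CUBIC))
```

```text
25.9 [0.41484713 0.33507625 0.07062003] [-2.29403961  5.05213241 -1.16371371] -0.001072868737453008
```

View pics/c4.png

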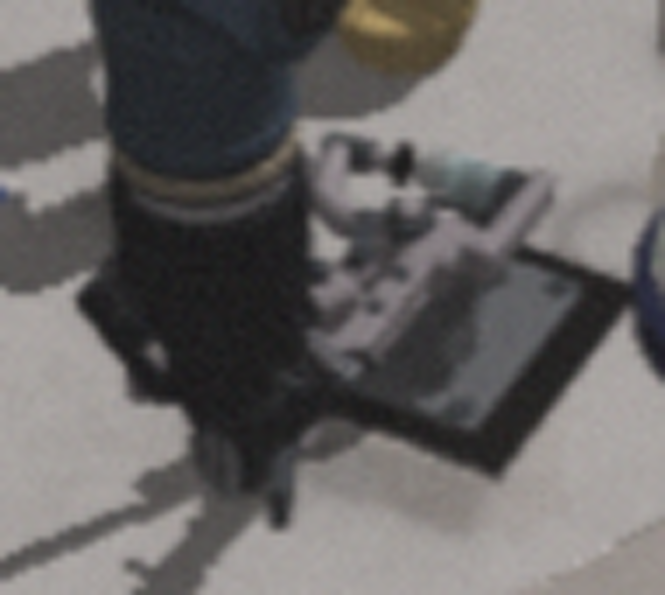

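The shadows now show the handles spread apart and the jaw is backed off from the cap. The force is the lever resting against its stop. I'll back off and lift.

Emit:
move_arm --targets '[{"dx":-0.03,"dy":0.05,"dz":0,"rx":0,"ry":0,"rz":0},{"dx":-0.04,"dy":0.07,"dz":0,"rx":0,"ry":0,"rz":0},{"dx":-0.05,"dy":0.08,"dz":0,"rx":0,"ry":0,"rz":0},{"dx":-0.05,"dy":0.08,"dz":0,"rx":0,"ry":0,"rz":0},{"dx":-0.05,"dy":0.08,"dz":0,"rx":0,"ry":0,"rz":0},{"dx":-0.05,"dy":0.08,"dz":0,"rx":0,"ry":0,"rz":0},{"dx":-0.05,"dy":0.08,"dz":0,"rx":0,"ry":0,"rz":0},{"dx":-0.05,"dy":0.08,"dz":0,"rx":0,"ry":0,"rz":0},{"dx":-0.05,"dy":0.08,"dz":0,"rx":0,"ry":0,"rz":0},{"dx":-0.1,"dy":0,"dz":0,"rx":0,"ry":0,"rz":0}]' --claw 0 --newtons 20

```text
t: 27.2
tcp_pos: [0.4018, 0.3518, 0.0706]
tool_rot: [-0.252, 0.968, 0.0, 0.0]
force: [1.2, -0.1, -0.9]
finger_gap: 0.002
gripper_force: 0.0
```

Emit:
move_arm --targets '[{"dx":0,"dy":0,"dz":0.3,"rx":0,"ry":0,"rz":0},{"dx":0,"dy":0,"dz":0.6,"rx":0,"ry":0,"rz":0},{"dx":0,"dy":0,"dz":0.8,"rx":0,"ry":0,"rz":0},{"dx":0,"dy":0,"dz":0.8,"rx":0,"ry":0,"rz":0},{"dx":0,"dy":0.6,"dz":0.8,"rx":0,"ry":0,"rz":0},{"dx":0,"dy":0.8,"dz":0.8,"rx":0,"ry":0,"rz":0},{"dx":0,"dy":0.8,"dz":0.5,"rx":0,"ry":0,"rz":0},{"dx":0,"dy":0.8,"dz":0,"rx":0,"ry":0,"rz":0},{"dx":0,"dy":0.6,"dz":0,"rx":0,"ry":0,"rz":0},{"dx":0,"dy":0.4,"dz":0,"rx":0,"ry":0,"rz":0}]' --claw 0 --newtons 20

```text
t: 28.45
tcp_pos: [0.4013, 0.4521, 0.1849]
tool_rot: [-0.252, 0.968, -0.0, -0.001]
force: [-0.1, -0.2, 0.1]
finger_gap: 0.0
gripper_force: 0.0
```

Run:
```python
from h import *
s=sensors.sense();print(s["t"],s["tcp_pos"],s["force"],s["finger_gap"])
B=cams.snapshot("scene")[:,:,::-1][115:200,195:290]; A=cv2.imread("pics/sceneavg.png")[115:200,195:290]
cv2.imwrite("pics/c5.png",np.hstack([cv2.resize(i,None,fx=4.2,fy=4.2,interpolation=cv2.INTER_CUBIC) for i in(A,B)]))
```

```text
28.45 [0.40126646 0.45211291 0.18486081] [-0.08638772 -0.21620661  0.13742517] 0.00044943740510973153
```

View pics/c5.png

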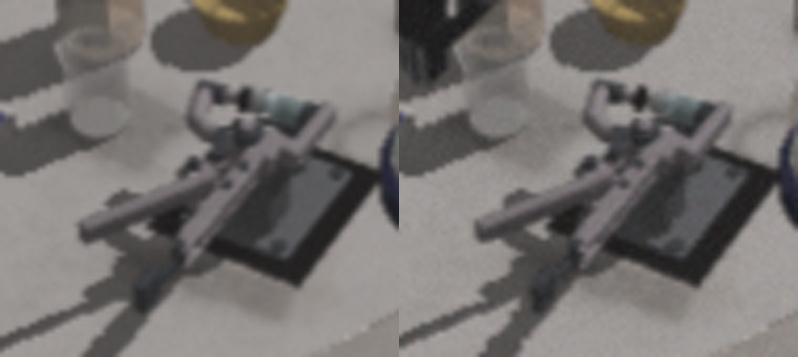

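The handle is fully open again and the vial is still in its cradle. Nothing has moved from the first picture and the lever is back at rest, so I'm handing in.

```bash
python3 -c "
from station import order
print(order.sign_off())"
```

```text
the job is handed in; nothing more can be done
None
```

The job is handed in: the clamp snapped shut and stayed locked hands-off for about 4 s, then the release lever sprang it fully open with the vial still in its cradle. I judged the cap fully home from the lock, not from a direct measurement. Sideways force stayed within about 6.5 N at every reading, and the pictures show no sign that the stand moved.

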